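Prime the tape machine and click its length stop into the notch, holding it there

ROBOT

A 6-joint arm with a two-finger parallel gripper is mounted at the origin on the work surface. World frame = base frame: x ahead of the robot, y to its left, z up, the work surface at z = 0. Lengths are in m, angles in rad, forces in N, time in s.
With the tool pointing down it reaches from about 0.4 to 0.925 m from the base axis. Payload 3.4 kg.
Tool frame: the origin (TCP) lies midway between the tips of the shut fingers; the grasp point (between the pads) lies 19 mm behind it; x points along the fingers, z is the direction in which the jaws open and shut, and the axes are right-handed (so a half turn about x gives the same grasp; the last joint's range is limited). The gripper opens to 85 mm and grips with 20 to 120 N. Pads are 22 mm wide; open, the fingers measure 114 mm over their backs; the gripper's body (76 mm by 85 mm) begins 54 mm behind the grasp point. The pads swing forward as they close: fully open they stand 13 mm farther back than shut.
Start: joints at [-1.194, 0.307, 1.506, -0, 1.328, -0.073], TCP at [0.25, -0.518, 0.231] pointing down, gripper open.
Joint ranges: [-3.12, 3.12], [-1.05, 2.28], [0.14, 2.33], [-1.42, 4.57], [0.1, 2.73], [-2.68, 2.68]. Speed limits (rad/s): [2.57, 2.57, 3.14, 3.14, 3.14, 3.14].

INTERFACE

Orientations are given as a unit quaternion [x, y, z, w].
In Python, from cell import get_obs, camera, camera_info, sign_off, silhouettes gives the robot as it stands.
- The arm moves only by the tool move_arm, never from a script. Its argument "rows" is one flat list of numbers, 7 for each row, row after row: the shift along the tool's x, y, z in m, then the turn, a rotation vector about the tool's x, y, z in degrees, then the opening in per cent of the stroke, from 0 (shut) to 100 (fully open). In form: [x, y, z, rx, ry, rz, fingers, x, y, z, rx, ry, rz, fingers, ...]. A call has 1 to 20 rows; each row shifts and turns the commanded pose from where the row before left it, along the tool's axes as they then stand; what a row does not reach is not made up. A row lasts 1/12 s, in which the tool goes at most 41.7 mm and 7.16 degrees, less where a joint would pass 70% of its speed; a pose out of reach is approached as far as the arm can. A call with a gripper value outside its range is refused whole. The fingers move at their own pace and stop on an object; "grip_force" is the grip in N (left out, the last holds). Time passes only in rows, so rows that do not move let the fingers close. It gives the time, the measured TCP pose, the force and the opening at its end, in the units of the state.
- get_obs(): the state, without advancing time (a new reading comes with each control period).
- camera(name): name is "side" or "top"; returns the picture (384x512x3 uint8, blue, green, red); there is no depth.
- camera_info(name): a dict with "K" (3x3 intrinsics, pixels), "R" (3x3) and "t" (3): a world point X has camera coordinates R X + t. Camera axes: x right, y down, z forward; pixel columns grow to the right and rows downward; lengths in m; the calibration is good to about 2 mm. A picture is of the moment at which its call begins. camera_info takes no time and is no camera call.
- sign_off(): hands the job in, once; it reports no verdict.
Trained networks look in the newest picture that a camera, given by its name, has taken for a name from the list of things; names that differ only in an ending like _2 or _b are one class to them, and where a whole thing is asked for, a point or a joint stands for the part that bears it (a point fixed in the world has none). Each returns a list of dicts, best first, with "score" (0 to 1); they miss things now and then, are a little off and sometimes report something else, mostly with a low value. They report only what shows in the picture. A call takes as long as a camera call. They do not tell look-alikes from the thing itself.
- silhouettes(target, camera): "mask" (384x512 bool, what is visible of it) and "xy" ([column, row] in pixels, amid what is visible of it).
The state is a dict: "time_s": time; "joint_pos": joint angles; "joint_velocities": joint speeds; "tau": joint torques, N m; "ee_pos": TCP position; "orientation": TCP orientation; "force": force on the tool from outside, world axes, zero at the start; "torque": the same for the moment, N m; "width": finger opening in m.
Only numpy, scipy, OpenCV 4.12 (cv2) and the standard library are available. Lean on these libraries where they do the work, as an engineer would, in place of code of your own. Each camera call takes 0.05 s, during which the arm holds its last target. There are 200 camera calls.

TASK

Get the gummed-tape machine on the packing bench ready: set the filled water bottle (the one standing on its cap) cap down in the machine's well, push it down until the valve under it bottoms and keep it down for a moment, then let go of it and leave it standing there. Then take the upright tab of the length stop on the side rail firmly between the fingers, slide it along the rail until its ball clicks into the notch, and finish holding the tab there, squarely in the notch and still, so that I can tighten its lock screw. Leave everything else on the bench where it is.

Things in the scene. Friction and masses are not known exactly. Their poses are not given: they have to be found in the camera images.
- machine: Grey gummed-tape machine, 340 long (x), 230 wide, 185 high, fixed. Origin on the bench under its middle; x runs from its front (tape exit, robot side) to its rear (brown tape roll), y to its left, z up. Water well at the front left. Along the right side (y = -115) a casing 310 long, 58 wide, 100 high carries the stop's rail, parallel to x. Feed lever outside the casing's rear end, 142 high.
- well (a point): Centre of the mouth of the round black bottle well, 118 above the bench: a ring of 56 inner, 68 outer diameter, 33 deep, open on top. In it the brass sprung valve pad, 42 diameter, its top 18 below the mouth at rest, 28 below it when bottomed. Around it the tank housing is 89 high; the feed head, 65 to 115 behind the well's axis (machine +x), is up to 150 high.
- valve (a joint): Travel of the sprung valve pad in the well: 0 up, 0.010 m fully down (bottomed). The spring pushes up with 3 N at 0 and 11 N at 0.010; the bottle's weight alone sinks it by 0 to 2.5 mm only.
- water_bottle: Water bottle: white round plastic bottle upside down, standing on its broad grey ribbed valve cap. Cap 48 diameter, 34 high; then a conical shoulder and a straight body of 58 diameter from 48 to 146, flat top at 150. Loose, 0.27 to 0.5 kg. Origin: centre of the cap's underside, z up its axis. It stands left of the machine in one of two places, the cleaner bottle in the other.
- stop: Length stop: dark carriage 40 long, 50 wide, sliding along the side rail (machine x, drag 2 to 3 N), from machine x = -75 to +75, starting near the front end. Under its centre a sprung ball of 12 diameter. Origin directly under the ball, on the casing top (100 above the bench), axes as the machine's. It sits in the notch when this origin meets the strip's origin.
- tab (a point): Middle of the stop's upright aluminium tab, 49 above the stop's origin (149 above the bench). The tab is 14 thick along the rail, 30 wide across it, and rises 40 from the carriage top (126 to 166 above the bench): take it from above, fingers before and behind it, closing along the rail.
- strip: Steel index strip under the stop, 220 x 24 x 6, along the rail between two guide bars; its place along the rail varies. Its only notch, a dark groove 8.5 wide across its middle, lies to the machine's +x of where the stop starts. Origin: middle of the notch, on the casing top, x along the rail. The ball drops 1.8 into it, drawing the stop in over the last 4 mm, then resists leaving with 7 to 10 N.
- cleaner: Bystander: white spray-cleaner bottle with a paper label, standing on its base with a narrow neck and cap on top, 58 diameter, 165 high. Origin: centre of its underside.
- marker: Bystander: marker pen lying on the bench, 135 long, 17 thick. Origin: under its middle.
- cutter: Bystander: box cutter lying on the bench, 150 long, 22 wide, 16 high. Origin: under its middle.
- tape_gun: Bystander: hand tape dispenser lying on its side, about 180 by 180, 56 high. Origin: under its tape roll.
- scanner: Bystander: black and grey hand barcode scanner lying on the bench, about 90 by 160, 53 high. Origin: under its head.
- spare_roll: Bystander: spare roll of brown kraft tape lying flat, 140 diameter, 74 high. Origin: centre of its underside.
There are look-alikes about, which are no part of the job. Leave any brown or orange look-alike of the water_bottle alone.

How it is judged:
On the way, in this order (a step that is already met when the one before it is completed fails the run):
1. the water bottle, upright in the well, is pushed down until the valve bottoms (horizontal distance between water_bottle and well below 0.008 m and angle between water_bottle's own z axis and vertical below 0.12 rad and z of water_bottle in the frame of machine below 0.104 m and value of joint valve above 0.0085 m), for 0.3 s.
2. the bottle is let go and left standing in the well (horizontal distance between water_bottle and well below 0.008 m and angle between water_bottle's own z axis and vertical below 0.12 rad and z of water_bottle in the frame of machine below 0.104 m and contact force between each of the arm, the fingers and water_bottle below 0.3 N), for 0.2 s.
3. the length stop sits in the notch, held between the fingers (x of stop in the frame of strip between -0.002 and 0.002 m and contact force between the fingers and stop above 12 N and linear speed of stop below 0.005 m/s), for 0.3 s.
At the end, for the whole second after the job is handed in: Stop within 2 mm of the middle of the notch, under 5 mm/s, clasped between the fingers (over 12 N in all). Bottle on the valve in the well: within 8 mm of its axis, within 0.12 rad of upright, cap underside under 104 mm above the bench, untouched by the robot (all of step 2 and all of step 3); the arm keeps its last pose, push and grip.
It fails at once if another thing on the bench is moved by more than 40 mm (distance of any of cleaner, marker, cutter, tape_gun, scanner, spare_roll from where it was at the start of the episode above 0.04 m).
It also fails if it takes over 59 s, if anything falls off the work surface, if the arm or the gripper's body presses on something with over 40 N, if the wrist force passes 120 N, or if a joint passes its speed limit or range.

## Working session

There is one attempt and no reset: what is moved stays moved. The work goes in short steps, Python scripts to look and compute and a tool call to move; the robot and the scene stay as the last step left them, time stands still between calls to the robot, and variables do not carry over. Pictures are saved under pics/ and viewed, about 8 in all and at most 12, crops included, and the job is handed in when it is done.

Besides the shell and the picture viewer there is one more tool, called after "Request:" as name(argument=value, ...) on one line, values as JSON. move_arm: Moves the arm, as the interface text tells. Its arguments: {"type":"object","properties":{"rows":{"type":"array","items":{"type":"number"}},"grip_force":{"type":"number"}},"required":["rows"]}

```bash
ls; mkdir -p pics; python3 - <<'E'
from cell import *
import cv2,numpy as np
o=get_obs(); print({k:np.round(v,3).tolist() for k,v in o.items()})
for n in("top","side"):
    im=camera(n); cv2.imwrite(f"pics/{n}0.png",im); i=camera_info(n)
    print(n,np.round(i["K"],1).tolist(),np.round(i["R"],3).tolist(),np.round(i["t"],3).tolist())
    for t in("machine","well","water_bottle","stop","tab","strip","cleaner","marker","cutter","tape_gun","scanner","spare_roll"):
        try: print(t,[(round(float(d["score"]),2),np.round(d["xy"]).tolist(),int(d["mask"].sum())) for d in silhouettes(t,n)])
        except Exception as e: print(t,e)
E
```

```text
pics
{'time_s': 0.0, 'joint_pos': [-1.194, 0.308, 1.508, 0.0, 1.328, -0.074], 'joint_velocities': [-0.0, 0.001, 0.001, 0.002, 0.0, 0.0], 'tau': [0.001, -45.755, -25.192, 0.0, 0.013, 0.0], 'ee_pos': [0.25, -0.517, 0.23], 'orientation': [0.376, 0.599, -0.375, 0.598], 'force': [0.313, 0.26, -0.031], 'torque': [-0.014, -0.007, -0.026], 'width': 0.085}
top [[360.8, 0.0, 263.6], [0.0, 360.8, 186.2], [0.0, 0.0, 1.0]] [[0.028, -1.0, -0.006], [-0.997, -0.027, -0.074], [0.074, 0.008, -0.997]] [0.009, 0.52, 1.085]
machine [(0.81, [290.0, 170.0], 8962)]
well [(0.85, [287.0, 171.0], 8996)]
water_bottle [(0.97, [146.0, 178.0], 596), (0.83, [110.0, 161.0], 639), (0.65, [191.0, 182.0], 484)]
stop [(0.78, [325.0, 181.0], 312)]
tab [(0.27, [400.0, 203.0], 414)]
strip [(0.66, [319.0, 148.0], 535), (0.4, [290.0, 170.0], 9026)]
cleaner [(0.59, [187.0, 218.0], 405)]
marker [(0.6, [223.0, 238.0], 175)]
cutter [(0.67, [400.0, 204.0], 354)]
tape_gun [(0.73, [392.0, 144.0], 1814)]
scanner [(0.73, [388.0, 270.0], 999)]
spare_roll [(0.65, [183.0, 128.0], 1991), (0.21, [188.0, 219.0], 416)]
side [[454.0, 0.0, 248.1], [0.0, 454.0, 192.3], [0.0, 0.0, 1.0]] [[-0.98, -0.197, -0.014], [-0.143, 0.757, -0.637], [0.136, -0.623, -0.771]] [0.502, 0.123, 1.481]
machine []
well []
water_bottle [(0.92, [188.0, 315.0], 787), (0.87, [214.0, 288.0], 740), (0.74, [228.0, 244.0], 691)]
stop [(0.77, [247.0, 150.0], 196)]
tab [(0.51, [249.0, 150.0], 206), (0.45, [232.0, 186.0], 6775)]
strip [(0.7, [218.0, 157.0], 216), (0.24, [271.0, 130.0], 204)]
cleaner [(0.78, [263.0, 261.0], 657)]
marker [(0.7, [285.0, 250.0], 195)]
cutter [(0.56, [275.0, 129.0], 149)]
tape_gun [(0.82, [230.0, 124.0], 903)]
scanner [(0.67, [327.0, 139.0], 647)]
spare_roll [(0.75, [169.0, 266.0], 2046), (0.38, [247.0, 152.0], 175)]
```

```bash
python3 - <<'E'
import cv2
a=cv2.imread("pics/top0.png")[80:300,80:440]; cv2.imwrite("pics/a.png",cv2.resize(a,(792,484),interpolation=cv2.INTER_CUBIC))
a=cv2.imread("pics/side0.png")[90:360,120:380]; cv2.imwrite("pics/b.png",cv2.resize(a,None,fx=2.2,fy=2.2,interpolation=cv2.INTER_CUBIC))
E
```

```text
(no output)
```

View pics/a.png

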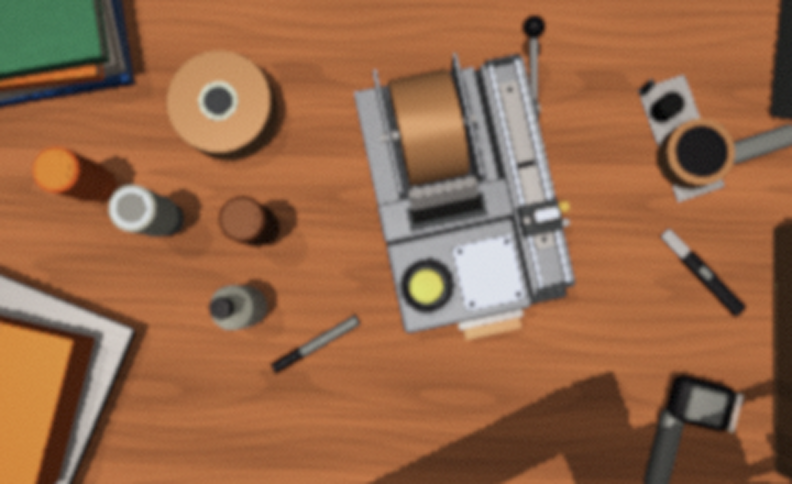

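View pics/b.png

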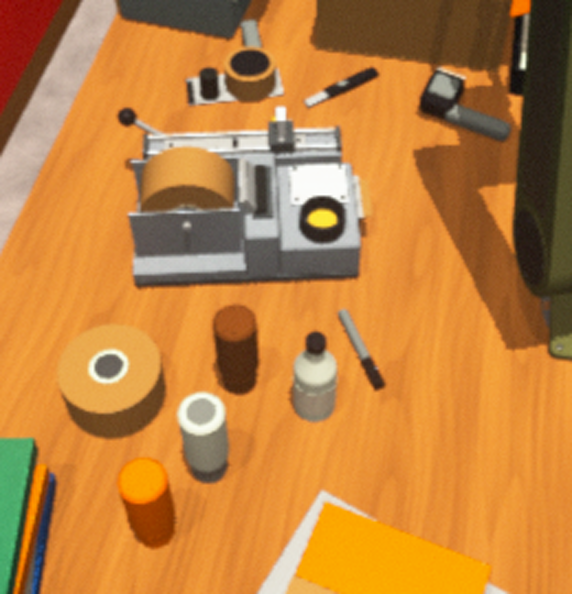

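The pictures show these bottle candidates in full-frame top pixels:
- Orange look-alike at (106,157).
- White bottle with a flat top at (140,175).
- Brown look-alike at (192,180).
- White spray cleaner with a narrow neck at (181,220).

The water bottle is the white flat-topped one at (140,175). The well is at (274,209), the tab at about (328,178), and the dark notch groove at about (319,154), which lies towards the machine's rear.

```bash
cat > h.py <<'E'
from cell import *
import cv2,numpy as np
from scipy.optimize import minimize
def ray(n,uv,z):
    i=camera_info(n);K,R,t=(np.array(i[k],float) for k in"KRt")
    c=-R.T@t; d=R.T@np.linalg.solve(K,[uv[0],uv[1],1.]); return (c+d*(z-c[2])/d[2])
def proj(n,P):
    i=camera_info(n);K,R,t=(np.array(i[k],float) for k in"KRt")
    q=(np.atleast_2d(P)@R.T+t)@K.T; return q[:,:2]/q[:,2:]
def circ(x,y,z,r):
    a=np.linspace(0,2*np.pi,40); return np.c_[x+r*np.cos(a),y+r*np.sin(a),0*a+z]
def iou(n,P,m,s=8):
    h=cv2.convexHull(proj(n,P).astype(np.float32)); a=np.zeros(m.shape,np.uint8)
    cv2.fillConvexPoly(a,np.round(h*16).astype(np.int32),1,shift=4)
    return (a.astype(bool)&m).sum()/(a.astype(bool)|m).sum()
def fitbottle(n,m,x0,z0=0):
    f=lambda p:-iou(n,np.r_[circ(*p,z0,.024),circ(*p,z0+.034,.024),circ(*p,z0+.048,.029),circ(*p,z0+.15,.029)],m)
    r=minimize(f,x0,method="Nelder-Mead",options=dict(initial_simplex=[x0,x0+[.01,0],x0+[0,.01]],xatol=2e-4)); return r.x,-r.fun
E
python3 - <<'E'
from h import *
T=cv2.imread("pics/top0.png");S=cv2.imread("pics/side0.png")
x0=ray("top",(140,174.5),.15)[:2];print("b top",x0)
camera("top");camera("side")
for n,uv in(("top",(146,178)),("side",(214,288))):
    for d in silhouettes("water_bottle",n):
        if np.hypot(*(np.array(d["xy"])-uv))<6: print(n,"bottle",fitbottle(n,d["mask"],x0))
for n,uv,im in(("top",(274,209.5),T),("side",(120+322/2.2,90+219/2.2),S)):
    g=im.max(2); m=((g<75)|((im[...,0]<100)&(im[...,1]>130)&(im[...,2]>130))).astype(np.uint8)
    k,l,st,ce=cv2.connectedComponentsWithStats(m); j=l[int(uv[1]),int(uv[0])]
    cs,_=cv2.findContours((l==j).astype(np.uint8),0,1); c=max(cs,key=len)
    e=cv2.fitEllipse(cv2.convexHull(c)); print(n,"well",e, ray(n,e[0],.118), st[j])
ls=cv2.createLineSegmentDetector().detect(cv2.cvtColor(T,6))[0][:,0]
for l in ls:
    a,b=ray("top",l[:2],.1),ray("top",l[2:],.1); d=b-a; L=np.hypot(*d[:2])
    if L>.06 and 235<l[0]<345 and 95<l[1]<235: print(np.round(l),round(L,3),round(np.degrees(np.arctan2(d[1],d[0]))%180,1))
for n,uv,z in(("top",(318.6,154.1),.106),("side",(120+222/2.2,90+140/2.2),.106),("top",(328,177.7),.166),("side",(120+280/2.2,90+112/2.2),.166)): print(n,uv,ray(n,uv,z))
cv2.imwrite("pics/c1.png",np.hstack([cv2.resize(T[95:215,285:355],(350,600),interpolation=2),cv2.resize(S[135:180,180:280],None,fx=4.4,fy=4.4,interpolation=2)[:600].copy() if 0 else cv2.copyMakeBorder(cv2.resize(S[130:180,180:280],None,fx=4.4,fy=4.4,interpolation=2),0,380,0,0,0)]))
E
```

```text
b top [0.53269477 0.35821884]
top bottle (array([0.53333168, 0.35808685]), np.float64(0.8677811550151976))
side bottle (array([0.53619486, 0.36282584]), np.float64(0.9401197604790419))
top well ((219.4544219970703, 191.28330993652344), (418.2053527832031, 742.8511352539062), 86.48261260986328) [0.49488009 0.14525851 0.118     ] [     0      0    512    384 158115]
side well ((266.10467529296875, 189.52227783203125), (19.985000610351562, 20.758466720581055), 82.71720123291016) [0.44951495 0.01072081 0.118     ] [257 180  19  20 289]
[283. 196. 291. 218.] 0.066 19.4
[320. 218. 311. 182.] 0.106 14.1
[306. 161. 294. 111.] 0.149 13.8
[299. 110. 314. 172.] 0.182 14.7
[257. 119. 262. 140.] 0.061 13.9
[293. 160. 266. 165.] 0.08 102.3
[289. 135. 284. 113.] 0.065 15.1
[293. 157. 289. 135.] 0.062 10.3
[293. 137. 298. 157.] 0.06 14.2
[310. 180. 256. 192.] 0.157 104.0
[331. 167. 317. 107.] 0.177 14.1
[317. 189. 322. 210.] 0.062 14.4
[286. 107. 294. 134.] 0.081 16.1
[262. 170. 257. 144.] 0.078 12.9
[267. 174. 297. 167.] 0.087 104.2
[299. 176. 268. 182.] 0.091 103.9
[241. 123. 255. 187.] 0.188 13.8
[310. 187. 288. 191.] 0.062 103.8
[291. 233. 315. 228.] 0.069 102.6
[314. 221. 291. 226.] 0.068 103.4
[292. 221. 318. 216.] 0.073 102.6
[271. 186. 301. 179.] 0.087 104.1
[343. 216. 322. 218.] 0.06 96.0
[239. 225. 218. 237.] 0.066 121.9
[257. 115. 282. 110.] 0.074 102.6
[320. 148. 314. 122.] 0.078 13.6
[286. 131. 263. 131.] 0.065 93.0
[265. 144. 287. 139.] 0.064 104.5
[268. 159. 290. 155.] 0.066 102.2
[309. 124. 315. 148.] 0.07 14.2
[281. 115. 259. 119.] 0.065 102.3
top (318.6, 154.1) [ 0.60888819 -0.13066212  0.106     ]
side (220.9090909090909, 153.63636363636363) [ 0.63192514 -0.12920275  0.106     ]
top (328, 177.7) [ 0.53619484 -0.14805924  0.166     ]
side (247.27272727272725, 140.9090909090909) [ 0.5417612  -0.14664282  0.166     ]
```

View pics/c1.png

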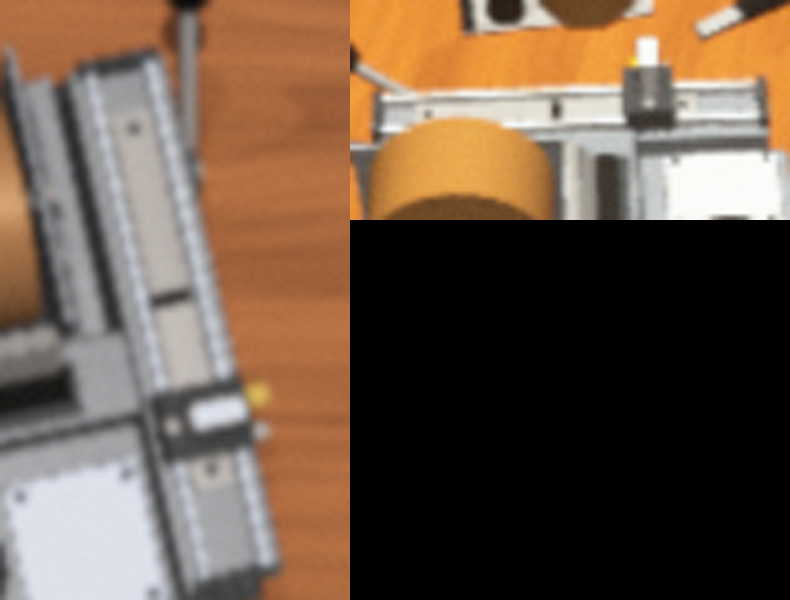

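```bash
python3 - <<'E'
from h import *
T=cv2.imread("pics/top0.png");S=cv2.imread("pics/side0.png")
for n,uv,im in(("top",(274,209.5),T),("side",(266.4,189.5),S)):
    u,v=int(uv[0]),int(uv[1]); w=18; c=im[v-w:v+w,u-w:u+w].astype(int)
    y=((c[...,1]-c[...,0])>50)&(c[...,1]>100); yy,xx=np.nonzero(y); 
    p=(xx.mean()+u-w,yy.mean()+v-w); print(n,"pad",p,len(xx),ray(n,p,.1))
    m=((c.max(2)<80)|y).astype(np.uint8); k,l,st,ce=cv2.connectedComponentsWithStats(m); j=l[w,w]
    cs,_=cv2.findContours((l==j).astype(np.uint8),0,1); e=cv2.fitEllipse(max(cs,key=len)); p=(e[0][0]+u-w,e[0][1]+v-w)
    print(n,"ring",p,e[1],ray(n,p,.118),"pred diam px",np.ptp(proj(n,circ(*ray(n,p,.118)[:2],.118,.034)),axis=0))
d=np.array([np.cos(np.radians(14)),np.sin(np.radians(14)),0])
for nm,t,s,z in(("notch",(319.2,154.6),(226.6,154.3),.106),("tab",(328.6,177.4),(247.7,140),.166)):
    a,b=ray("top",t,z),ray("side",s,z); print(nm,a,b)
cam=[-np.array(camera_info(n)["R"]).T@np.array(camera_info(n)["t"]) for n in("top","side")];print(cam)
E
```

```text
top pad (np.float64(273.27807486631013), np.float64(209.80213903743316)) 187 [ 0.44773191 -0.00634612  0.1       ]
top ring (273.80849838256836, 209.47065544128418) (21.854415893554688, 22.667699813842773) [ 0.44852001 -0.00742509  0.118     ] pred diam px [24.4938943 24.543831 ]
side pad (np.float64(266.4660194174757), np.float64(188.59223300970874)) 103 [ 0.45134196 -0.0082611   0.1       ]
side ring (265.96231269836426, 189.53126907348633) (19.540668487548828, 20.022808074951172) [0.44995331 0.01084174 0.118     ] pred diam px [21.35248995 16.37725149]
notch [ 0.6075022  -0.13238567  0.106     ] [ 0.6118905  -0.12970974  0.106     ]
tab [ 0.53703856 -0.14963891  0.166     ] [ 0.54121854 -0.15117731  0.166     ]
[array([0.43809336, 0.01451428, 1.12086895]), array([0.30795296, 0.92788021, 1.22633704])]
```

Request:
move_arm(rows=[-0.033, 0, 0, -6, 0, 0, 100, -0.033, 0, 0, -6, 0, 0, 100, -0.034, 0, 0, -6, 0, 0, 100, 0, 0, 0, -6, 0, 0, 100, 0, 0, 0, -6, 0, 0, 100, 0, 0, 0, -6, 0, 0, 100, 0, 0, 0, -6, 0, 0, 100, 0, 0, 0, -6, 0, 0, 100, 0, 0, 0, -6, 0, 0, 100, 0, 0, 0, -6, 0, 0, 100, 0, 0, 0, -6, 0, 0, 100, 0, 0, 0, -6, 0, 0, 100, 0, 0, 0, -6.2, 0, 0, 100, 0, 0, 0, 0, 0, 0, 100])

```text
time_s: 2.67
ee_pos: [0.25, -0.5178, 0.3313]
orientation: [-0.087, 0.702, 0.087, 0.702]
force: [0.1, 0.4, 0.8]
width: 0.0853
```

Request:
move_arm(rows=[0, 0.0253, 0.0252, 0, 0, 0, 100, 0, 0.0253, 0.0252, 0, 0, 0, 100, 0, 0.0253, 0.0252, 0, 0, 0, 100, 0, 0.0253, 0.0252, 0, 0, 0, 100, 0, 0.0253, 0.0252, 0, 0, 0, 100, 0, 0.0253, 0.0252, 0, 0, 0, 100, 0, 0.0253, 0.0252, 0, 0, 0, 100, 0, 0.0253, 0.0252, 0, 0, 0, 100, 0, 0.0253, 0.0252, 0, 0, 0, 100, 0, 0.0253, 0.0252, 0, 0, 0, 100, 0, 0.0253, 0.0252, 0, 0, 0, 100, 0, 0.0253, 0.0252, 0, 0, 0, 100])

```text
time_s: 3.67
ee_pos: [0.4707, -0.1485, 0.3316]
orientation: [-0.085, 0.702, 0.085, 0.702]
force: [1.1, 0.4, -0.0]
width: 0.0855
```

Request:
move_arm(rows=[0, 0.0342, 0.0133, 0, 0, 0, 100, 0, 0.0342, 0.0133, 0, 0, 0, 100, 0, 0.0342, 0.0133, 0, 0, 0, 100, 0, 0.0342, 0.0133, 0, 0, 0, 100, 0, 0.0342, 0.0133, 0, 0, 0, 100, 0, 0.0342, 0.0133, 0, 0, 0, 100, 0, 0.0342, 0.0133, 0, 0, 0, 100, 0, 0.0342, 0.0133, 0, 0, 0, 100, 0, 0.0342, 0.0133, 0, 0, 0, 100, 0, 0.0342, 0.0133, 0, 0, 0, 100, 0, 0.0342, 0.0133, 0, 0, 0, 100, 0, 0.0342, 0.0133, 0, 0, 0, 100, 0, 0.0342, 0.0133, 0, 0, 0, 100, 0, 0.0342, 0.0133, 0, 0, 0, 100, 0, 0, 0, 0, 0, 0, 100, 0, 0, 0, 0, 0, 0, 100])

```text
time_s: 5.0
ee_pos: [0.535, 0.3613, 0.3303]
orientation: [-0.086, 0.702, 0.086, 0.701]
force: [0.2, -1.3, -0.2]
width: 0.0858
```

```bash
cat >> h.py <<'E'
from scipy.spatial.transform import Rotation as Ro
def st():
    o=get_obs(); M=Ro.from_quat(o["orientation"]).as_matrix(); print("t",round(o["time_s"],2),"tcp",np.round(o["ee_pos"],4),"zyaw",round(np.degrees(np.arctan2(M[1,2],M[0,2])),2),"down",np.round(M[:,0],3),"F",np.round(o["force"],1),"w",round(o["width"],4),"j",np.round(o["joint_pos"],2)); return np.array(o["ee_pos"]),M
def to(g):
    p,M=st(); print("tool shift",np.round(M.T@(np.array(g)-p),4))
E
python3 -c "
from h import *
to([.535,.360,.10])"
```

```text
t 5.0 tcp [0.535  0.3613 0.3303] zyaw 14.01 down [-0.001 -0.001 -1.   ] F [ 0.2 -1.3 -0.2] w 0.0858 j [ 0.53  0.36  1.19 -0.    1.6   0.28]
tool shift [ 0.2303 -0.0012 -0.    ]
```

Request:
move_arm(rows=[0.025, -0.001, 0, 0, 0, 0, 100, 0.025, 0, 0, 0, 0, 0, 100, 0.025, 0, 0, 0, 0, 0, 100, 0.025, 0, 0, 0, 0, 0, 100, 0.02, 0, 0, 0, 0, 0, 100, 0.02, 0, 0, 0, 0, 0, 100, 0.02, 0, 0, 0, 0, 0, 100, 0.02, 0, 0, 0, 0, 0, 100, 0.02, 0, 0, 0, 0, 0, 100, 0.02, 0, 0, 0, 0, 0, 100, 0.01, 0, 0, 0, 0, 0, 100, 0, 0, 0, 0, 0, 0, 100])

```text
time_s: 6.0
ee_pos: [0.5338, 0.3561, 0.0989]
orientation: [-0.086, 0.704, 0.084, 0.7]
force: [-0.7, -0.8, -0.1]
width: 0.0853
```

Request:
move_arm(grip_force=50, rows=[0, 0, 0, 0, 0, 0, 55, 0, 0, 0, 0, 0, 0, 45, 0, 0, 0, 0, 0, 0, 40, 0, 0, 0, 0, 0, 0, 40, 0, 0, 0, 0, 0, 0, 40, 0, 0, 0, 0, 0, 0, 40])

```text
time_s: 6.5
ee_pos: [0.537, 0.3591, 0.1034]
orientation: [-0.086, 0.7, 0.086, 0.703]
force: [1.0, -0.7, 6.7]
width: 0.0571
```

Request:
move_arm(rows=[-0.01, 0, 0, 0, 0, 0, 40, -0.02, 0, 0, 0, 0, 0, 40, -0.025, 0, 0, 0, 0, 0, 40, -0.03, 0, 0, 0, 0, 0, 40, -0.03, 0, 0, 0, 0, 0, 40, -0.03, 0, 0, 0, 0, 0, 40, -0.03, 0, 0, 0, 0, 0, 40, -0.025, 0, 0, 0, 0, 0, 40, -0.01, 0, 0, 0, 0, 0, 40, 0, 0, 0, 0, 0, 0, 40, 0, 0, 0, 0, 0, 0, 40, 0, 0, 0, 0, 0, 0, 40])

```text
time_s: 7.5
ee_pos: [0.5341, 0.3577, 0.3086]
orientation: [-0.087, 0.704, 0.085, 0.7]
force: [-0.2, -0.2, -3.5]
width: 0.057
```

```bash
python3 -c "
from h import *
to([.4495,-.007,.31])
for n in('top','side'):
    im=camera(n);cv2.imwrite(f'pics/{n}1.png',im)
    for d in silhouettes('water_bottle',n): print(n,d['score'],d['xy'],d['mask'].sum())
"
```

```text
t 7.5 tcp [0.5341 0.3577 0.3086] zyaw 13.97 down [-0.004 -0.003 -1.   ] F [-0.2 -0.2 -3.5] w 0.057 j [0.52 0.36 1.23 0.   1.56 0.28]
tool shift [-1.000e-04 -3.335e-01 -1.701e-01]
top 0.87 [123.3, 167.2] 639
top 0.69 [191.9, 181.5] 476
side 0.89 [186.3, 314.8] 755
side 0.81 [227.6, 252.8] 499
side 0.7 [207.3, 249.8] 878
```

Request:
move_arm(rows=[0, -0.0075, -0.0036, 0, 0, 0, 40, 0, -0.017, -0.0088, 0, 0, 0, 40, 0, -0.029, -0.0148, 0, 0, 0, 40, 0, -0.029, -0.0148, 0, 0, 0, 40, 0, -0.029, -0.0148, 0, 0, 0, 40, 0, -0.029, -0.0148, 0, 0, 0, 40, 0, -0.029, -0.0148, 0, 0, 0, 40, 0, -0.029, -0.0148, 0, 0, 0, 40, 0, -0.029, -0.0148, 0, 0, 0, 40, 0, -0.029, -0.0148, 0, 0, 0, 40, 0, -0.029, -0.0148, 0, 0, 0, 40, 0, -0.029, -0.0148, 0, 0, 0, 40, 0, -0.012, -0.006, 0, 0, 0, 40, 0, -0.007, -0.0036, 0, 0, 0, 40, 0, 0, 0, 0, 0, 0, 40, 0, 0, 0, 0, 0, 0, 40, 0, 0, 0, 0, 0, 0, 40])

```text
time_s: 9.12
ee_pos: [0.4512, -0.0054, 0.3113]
orientation: [-0.086, 0.702, 0.087, 0.702]
force: [0.3, 0.1, -4.1]
width: 0.0568
```

Request:
move_arm(rows=[0.01, 0, 0, 0, 0, 0, 40, 0.02, 0, 0, 0, 0, 0, 40, 0.02, 0, 0, 0, 0, 0, 40, 0.012, 0, 0, 0, 0, 0, 40, 0, 0, 0, 0, 0, 0, 40, 0, 0, 0, 0, 0, 0, 40])

```text
time_s: 9.62
ee_pos: [0.4504, -0.0053, 0.2482]
orientation: [-0.086, 0.703, 0.087, 0.701]
force: [1.7, -0.2, -4.7]
width: 0.057
```

```bash
python3 -c "
from h import *
to([.4495,-.007,.235])
T=camera('top');S=camera('side')
cv2.imwrite('pics/T2.png',T);cv2.imwrite('pics/S2.png',S)
for d in silhouettes('water_bottle','side'): print(d['score'],d['xy'],d['mask'].sum())
c=S[120:240,200:350]; t=T[150:250,220:330]
cv2.imwrite('pics/d.png',np.hstack([cv2.resize(c,(500,400),interpolation=2),cv2.resize(t,(300,400),interpolation=2)]))
"
```

```text
t 9.62 tcp [ 0.4504 -0.0053  0.2482] zyaw 14.06 down [-0.003  0.001 -1.   ] F [ 1.7 -0.2 -4.7] w 0.057 j [-0.11  0.12  1.72  0.    1.31 -0.35]
tool shift [ 0.0132 -0.0014 -0.0013]
0.89 [182.1, 317.9] 837
0.83 [228.3, 245.8] 672
0.7 [265.9, 164.6] 710
```

View pics/d.png

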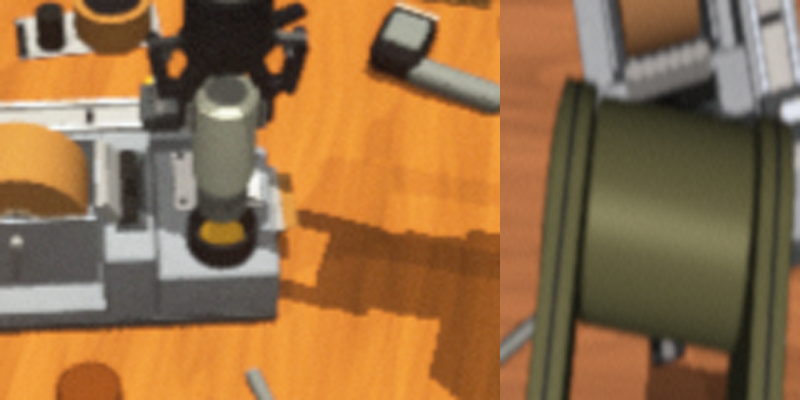

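The side view shows the bottle upright in the fingers just above the well. The bottle axis is at about column 267 and the well at about column 266. The top camera is blocked by the arm. I'll check numerically.

```bash
python3 -c "
from h import *
S=camera('side')
ds=silhouettes('water_bottle','side'); 
m=[d['mask'] for d in ds if abs(d['xy'][0]-266)<8 and abs(d['xy'][1]-165)<12][0]
for z in(.144,.148,.152): print(z,fitbottle('side',m,np.array([.45,-.006]),z))
# ring outer predicted vs image for candidate wells: dark+yellow mask in first picture
I=cv2.imread('pics/side0.png'); c=I.astype(int)
m=((c.max(2)<80)|(((c[...,1]-c[...,0])>50)&(c[...,1]>100)))
r=np.zeros_like(m); r[176:206,248:286]=m[176:206,248:286]
k,l,s,ce=cv2.connectedComponentsWithStats(r.astype(np.uint8)); r=l==l[189,266]
print(s[l[189,266]])
f=lambda p:-iou('side',circ(p[0],p[1],p[2],.034),r)
for z in(.118,):
  x0=np.array([.45,-.007]); q=minimize(lambda p:-iou('side',np.r_[circ(p[0],p[1],.118,.034)],r),x0,method='Nelder-Mead',options=dict(initial_simplex=[x0,x0+[.01,0],x0+[0,.01]])); print('well',q.x,q.fun, 'proj', proj('side',circ(.4495,-.007,.118,.034)).min(0),proj('side',circ(.4495,-.007,.118,.034)).max(0))
"
```

```text
0.144 (array([4.52069092e-01, 4.19067383e-04]), np.float64(0.8849252013808976))
0.148 (array([ 0.45055359, -0.00236561]), np.float64(0.8835063437139562))
0.152 (array([0.45052073, 0.01104032]), np.float64(0.8737201365187713))
[256 180  20  20 316]
well [0.45012939 0.01412915] -0.768361581920904 proj [256.45915982 177.42144675] [277.65257965 193.55032455]
```

Request:
move_arm(rows=[0.01, 0, 0, 0, 0, 0, 40, 0.01, 0, 0, 0, 0, 0, 40, 0.008, 0, 0, 0, 0, 0, 40, 0.006, 0, 0, 0, 0, 0, 40, 0.005, 0, 0, 0, 0, 0, 40, 0.005, 0, 0, 0, 0, 0, 40, 0, 0, 0, 0, 0, 0, 40, 0, 0, 0, 0, 0, 0, 40])

```text
time_s: 10.53
ee_pos: [0.451, -0.0063, 0.2052]
orientation: [-0.086, 0.702, 0.086, 0.702]
force: [0.8, 0.2, -3.6]
width: 0.0573
```

```bash
python3 -c "
from h import *
to([.450,-.0055,.2])
S=camera('side')
cv2.imwrite('pics/e.png',cv2.resize(S[120:240,200:350],(750,600),interpolation=2))
"
```

```text
t 10.53 tcp [ 0.451  -0.0063  0.2052] zyaw 13.97 down [-0.  0. -1.] F [ 0.8  0.2 -3.6] w 0.0573 j [-0.11  0.16  1.79 -0.    1.2  -0.35]
tool shift [ 0.0052  0.001  -0.0008]
```

View pics/e.png

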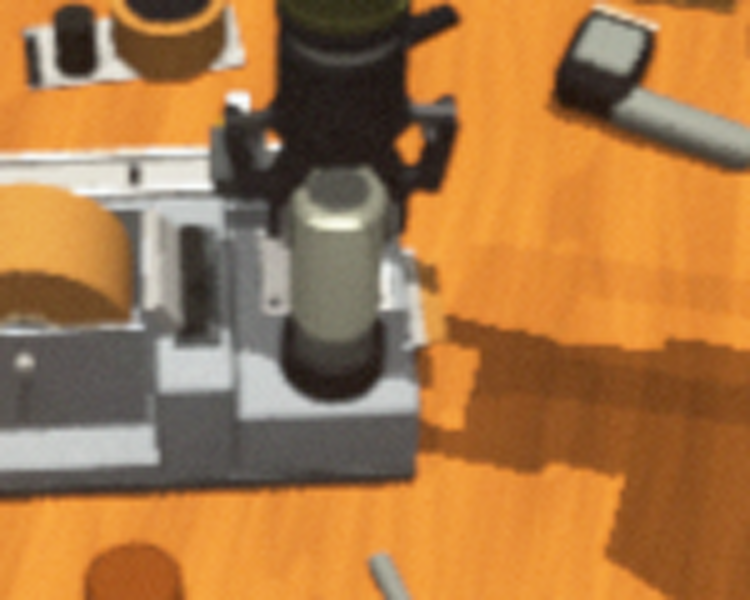

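The picture shows the cap inside the ring (bottle axis at about (267,176), ring at about (266,190)), and there is no contact load. Next I push down.

Request:
move_arm(rows=[0.004, 0, 0, 0, 0, 0, 40, 0.004, 0, 0, 0, 0, 0, 40, 0.003, 0, 0, 0, 0, 0, 40, 0.003, 0, 0, 0, 0, 0, 40, 0, 0, 0, 0, 0, 0, 40, 0, 0, 0, 0, 0, 0, 40])

```text
time_s: 11.08
ee_pos: [0.4522, -0.0064, 0.1931]
orientation: [-0.086, 0.701, 0.086, 0.703]
force: [-1.9, 0.1, 11.9]
width: 0.0571
```

```bash
python3 -c "
from h import *
st()"
```

```text
t 11.08 tcp [ 0.4522 -0.0064  0.1931] zyaw 13.98 down [ 0.003 -0.    -1.   ] F [-1.9  0.1 11.9] w 0.0571 j [-0.11  0.17  1.81 -0.    1.16 -0.35]
```

Request:
move_arm(rows=[0.002, 0, 0, 0, 0, 0, 40, 0.001, 0, 0, 0, 0, 0, 40, 0, 0, 0, 0, 0, 0, 40, 0, 0, 0, 0, 0, 0, 40, 0, 0, 0, 0, 0, 0, 40, 0, 0, 0, 0, 0, 0, 40, 0, 0, 0, 0, 0, 0, 40])

```text
time_s: 11.67
ee_pos: [0.4529, -0.0066, 0.1927]
orientation: [-0.087, 0.7, 0.085, 0.704]
force: [-6.1, 0.1, 29.3]
width: 0.0571
```

```bash
python3 -c "
from h import *
st()
S=camera('side')
cv2.imwrite('pics/f.png',cv2.resize(S[120:240,200:350],(750,600),interpolation=2))
"
```

```text
t 11.67 tcp [ 0.4529 -0.0066  0.1927] zyaw 13.99 down [ 0.006 -0.001 -1.   ] F [-6.1  0.1 29.3] w 0.0571 j [-0.11  0.17  1.81 -0.    1.16 -0.35]
```

View pics/f.png

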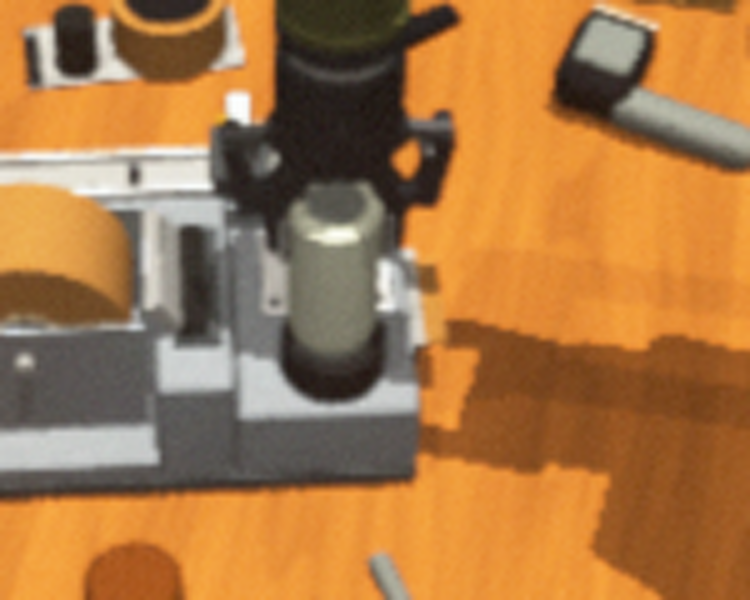

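The stiffness jumped to 17 N over 0.4 mm after 12.5 mm of descent, so the valve is bottomed. It was held for about 0.6 s. Now I ease up with the spring and release.

Request:
move_arm(rows=[-0.003, 0, 0, 0, 0, 0, 40, -0.003, 0, 0, 0, 0, 0, 40, -0.003, 0, 0, 0, 0, 0, 40, -0.0015, 0, 0, 0, 0, 0, 40, 0, 0, 0, 0, 0, 0, 40, 0, 0, 0, 0, 0, 0, 40])

```text
time_s: 12.22
ee_pos: [0.4523, -0.0063, 0.1991]
orientation: [-0.086, 0.701, 0.086, 0.703]
force: [3.7, -0.6, 1.8]
width: 0.0573
```

```bash
python3 -c "
from h import *
st()"
```

```text
t 12.22 tcp [ 0.4523 -0.0063  0.1991] zyaw 13.97 down [ 0.003 -0.    -1.   ] F [ 3.7 -0.6  1.8] w 0.0573 j [-0.11  0.16  1.8   0.    1.18 -0.35]
```

Request:
move_arm(rows=[-0.001, 0, 0, 0, 0, 0, 40, -0.001, 0, 0, 0, 0, 0, 40, 0, 0, 0, 0, 0, 0, 72, 0, 0, 0, 0, 0, 0, 80, 0, 0, 0, 0, 0, 0, 90, 0, 0, 0, 0, 0, 0, 100, 0, 0, 0, 0, 0, 0, 100, 0, 0, 0, 0, 0, 0, 100, 0, 0, 0, 0, 0, 0, 100, 0, 0, 0, 0, 0, 0, 100, 0, 0, 0, 0, 0, 0, 100])

```text
time_s: 13.13
ee_pos: [0.451, -0.0063, 0.2008]
orientation: [-0.086, 0.702, 0.086, 0.702]
force: [-0.2, 0.2, -0.0]
width: 0.0854
```

Request:
move_arm(rows=[-0.01, 0, 0, 0, 0, 0, 100, -0.015, 0, 0, 0, 0, 0, 100, -0.02, 0, 0, 0, 0, 0, 100, -0.025, 0, 0, 0, 0, 0, 100, -0.025, 0, 0, 0, 0, 0, 100, -0.025, 0, 0, 0, 0, 0, 100, -0.02, 0, 0, 0, 0, 0, 100, 0, 0, 0, 0, 0, 0, 100, 0, 0, 0, 0, 0, 0, 100, 0, 0, 0, 0, 0, 0, 100])

```text
time_s: 13.97
ee_pos: [0.4504, -0.0062, 0.34]
orientation: [-0.086, 0.702, 0.086, 0.701]
force: [-0.8, 0.5, -1.4]
width: 0.0854
```

```bash
python3 -c "
from h import *
to([.54,-.150,.34])
S=camera('side'); m=None
for d in silhouettes('water_bottle','side'):
    print(d['xy'],d['mask'].sum())
    if abs(d['xy'][0]-266)<8: m=d['mask']
if m is not None:
  for z in(.093,.098,.103): print(z,fitbottle('side',m,np.array([.45,-.006]),z))
cv2.imwrite('pics/g.png',cv2.resize(S[100:240,190:350],(686,600),interpolation=2))
"
```

```text
t 13.97 tcp [ 0.4504 -0.0062  0.34  ] zyaw 13.97 down [-0.001  0.    -1.   ] F [-0.8  0.5 -1.4] w 0.0854 j [-0.11  0.06  1.55 -0.    1.53 -0.35]
tool shift [-1.000e-04 -1.612e-01  5.220e-02]
[226.2, 247.2] 712
[267.1, 171.5] 692
[184.4, 314.4] 814
0.093 (array([ 0.45138386, -0.01062084]), np.float64(0.865))
0.098 (array([ 0.45096287, -0.00532199]), np.float64(0.8617683686176837))
0.103 (array([ 0.45098022, -0.00523523]), np.float64(0.8553770086526576))
```

View pics/g.png

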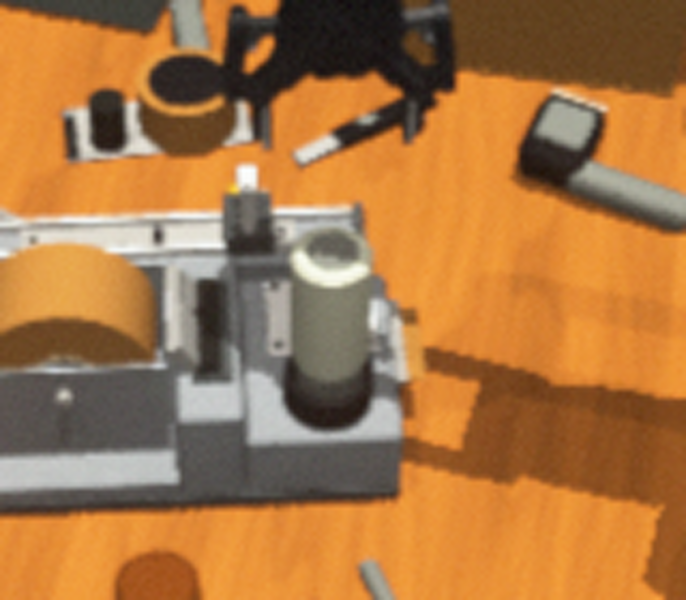

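The bottle stands upright in the well, released. The stop is still near the front, with its tab at about (247,141) and the notch groove at about (227,154) in the side view. Next I go to the tab.

Request:
move_arm(rows=[0, -0.0112, 0.004, 0, 0, 0, 100, 0, -0.03, 0.0096, 0, 0, 0, 100, 0, -0.03, 0.0096, 0, 0, 0, 100, 0, -0.03, 0.0096, 0, 0, 0, 100, 0, -0.03, 0.0096, 0, 0, 0, 100, 0, -0.02, 0.0066, 0, 0, 0, 100, 0, -0.01, 0.003, 0, 0, 0, 100, 0.02, 0, 0, 0, 0, 0, 100, 0.03, 0, 0, 0, 0, 0, 100, 0.03, 0, 0, 0, 0, 0, 100, 0.03, 0, 0, 0, 0, 0, 100, 0.02, 0, 0, 0, 0, 0, 100, 0, 0, 0, 0, 0, 0, 100, 0, 0, 0, 0, 0, 0, 100])

```text
time_s: 15.23
ee_pos: [0.5393, -0.1497, 0.2095]
orientation: [-0.085, 0.703, 0.087, 0.701]
force: [0.7, 0.4, 0.1]
width: 0.0854
```

```bash
python3 -c "
from h import *
to([.5395,-.150,.134])
S=camera('side');T=camera('top')
cv2.imwrite('pics/i.png',np.hstack([cv2.resize(S[90:190,190:310],(480,400),interpolation=2),cv2.resize(T[130:230,290:370],(320,400),interpolation=2)]))
"
```

```text
t 15.23 tcp [ 0.5393 -0.1497  0.2095] zyaw 13.98 down [-0.004  0.001 -1.   ] F [0.7 0.4 0.1] w 0.0854 j [-0.35  0.31  1.57  0.    1.27 -0.59]
tool shift [ 0.0755 -0.0005  0.0004]
```

View pics/i.png

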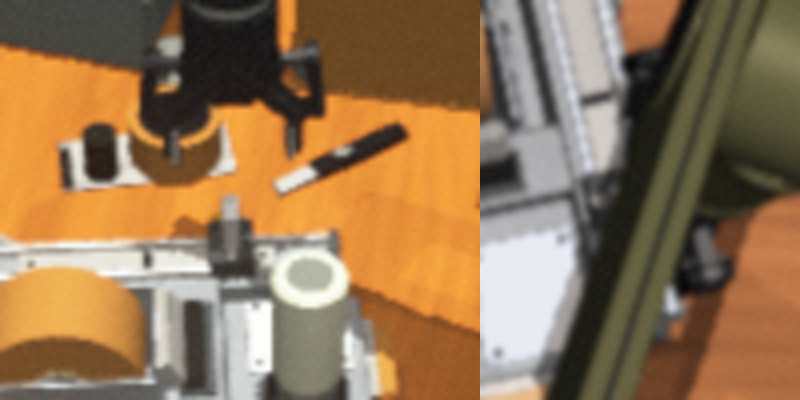

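The side view shows both fingers straddling the tab: their middle is at about column 248, the tab at about 248. Now I descend and close.

Request:
move_arm(grip_force=60, rows=[0.015, 0, 0, 0, 0, 0, 100, 0.02, 0, 0, 0, 0, 0, 100, 0.02, 0, 0, 0, 0, 0, 100, 0.015, 0, 0, 0, 0, 0, 100, 0.0055, 0, 0, 0, 0, 0, 100, 0, 0, 0, 0, 0, 0, 60, 0, 0, 0, 0, 0, 0, 40, 0, 0, 0, 0, 0, 0, 25, 0, 0, 0, 0, 0, 0, 10, 0, 0, 0, 0, 0, 0, 0, 0, 0, 0, 0, 0, 0, 0, 0, 0, 0, 0, 0, 0, 0, 0, 0, 0, 0, 0, 0, 0])

```text
time_s: 16.42
ee_pos: [0.5414, -0.1502, 0.1364]
orientation: [-0.086, 0.701, 0.086, 0.703]
force: [0.6, 0.3, 5.6]
width: 0.0131
```

```bash
python3 -c "
from h import *
st()
"
```

```text
t 16.42 tcp [ 0.5414 -0.1502  0.1364] zyaw 13.96 down [ 0.002 -0.    -1.   ] F [0.6 0.3 5.6] w 0.0131 j [-0.35  0.38  1.66  0.    1.1  -0.59]
```

Request:
move_arm(rows=[-0.001, 0, 0.003, 0, 0, 0, 0, -0.001, 0, 0.005, 0, 0, 0, 0, 0, 0, 0.006, 0, 0, 0, 0, 0, 0, 0.006, 0, 0, 0, 0, 0, 0, 0.006, 0, 0, 0, 0, 0, 0, 0.006, 0, 0, 0, 0, 0, 0, 0.006, 0, 0, 0, 0, 0, 0, 0.006, 0, 0, 0, 0, 0, 0, 0.006, 0, 0, 0, 0, 0, 0, 0.006, 0, 0, 0, 0, 0, 0, 0.004, 0, 0, 0, 0, 0, 0, 0, 0, 0, 0, 0, 0, 0, 0, 0, 0, 0, 0])

```text
time_s: 17.5
ee_pos: [0.5993, -0.1359, 0.1365]
orientation: [-0.086, 0.702, 0.086, 0.702]
force: [3.5, -1.4, -5.8]
width: 0.0134
```

```bash
cat >> h.py <<'E'
def rail():
    p,M=st(); F=np.array(get_obs()["force"]); r=np.array([np.cos(np.radians(14)),np.sin(np.radians(14)),0]); print("s %.4f  Frail %.1f"%(r@p-r@[.5414,-.1502,0],r@F))
E
python3 -c "
from h import *
rail()
S=camera('side')
cv2.imwrite('pics/j.png',cv2.resize(S[100:180,180:290],(770,560),interpolation=2))
"
```

```text
t 17.5 tcp [ 0.5993 -0.1359  0.1365] zyaw 13.97 down [ 0.001 -0.    -1.   ] F [ 3.5 -1.4 -5.8] w 0.0134 j [-0.29  0.44  1.55 -0.    1.15 -0.54]
s 0.0596  Frail 3.0
```

View pics/j.png

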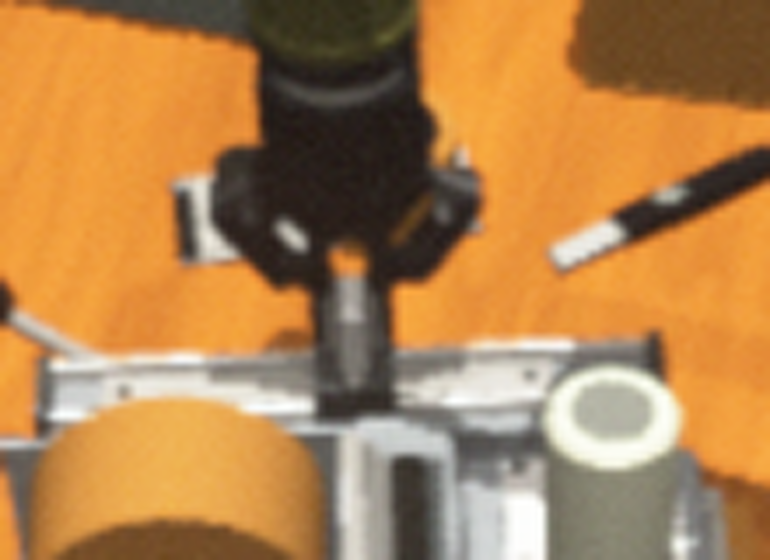

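The stop slid with the tab, and the carriage now covers the groove. I approach the notch in small steps while watching the rail force.

Request:
move_arm(rows=[0.001, 0, 0.003, 0, 0, 0, 0, 0, 0, 0.003, 0, 0, 0, 0, 0, 0, 0.002, 0, 0, 0, 0, 0, 0, 0, 0, 0, 0, 0, 0, 0, 0, 0, 0, 0, 0])

```text
time_s: 17.97
ee_pos: [0.6061, -0.1342, 0.1364]
orientation: [-0.086, 0.702, 0.086, 0.702]
force: [-1.7, -3.7, -0.9]
width: 0.0133
```

Request:
move_arm(rows=[0, 0, 0.001, 0, 0, 0, 0, 0, 0, 0, 0, 0, 0, 0, 0, 0, 0, 0, 0, 0, 0])

```text
time_s: 18.22
ee_pos: [0.607, -0.134, 0.1364]
orientation: [-0.086, 0.702, 0.086, 0.702]
force: [-2.1, -4.7, 0.8]
width: 0.0132
```

Request:
move_arm(rows=[0, 0, 0.001, 0, 0, 0, 0, 0, 0, 0, 0, 0, 0, 0, 0, 0, 0, 0, 0, 0, 0])

```text
time_s: 18.47
ee_pos: [0.6085, -0.1336, 0.1364]
orientation: [-0.086, 0.702, 0.086, 0.702]
force: [-1.2, -5.2, -0.3]
width: 0.0131
```

Request:
move_arm(rows=[0, 0, 0.001, 0, 0, 0, 0, 0, 0, 0, 0, 0, 0, 0, 0, 0, 0, 0, 0, 0, 0])

```text
time_s: 18.72
ee_pos: [0.61, -0.1332, 0.1364]
orientation: [-0.086, 0.701, 0.086, 0.702]
force: [-0.3, -5.3, -1.1]
width: 0.0129
```

```bash
python3 -c "
from h import *
rail()"
```

```text
t 18.72 tcp [ 0.61   -0.1332  0.1364] zyaw 13.97 down [ 0.001 -0.    -1.   ] F [-0.3 -5.3 -1.1] w 0.0129 j [-0.28  0.45  1.53 -0.    1.16 -0.53]
s 0.0707  Frail -1.6
```

Request:
move_arm(rows=[0, -0.0005, 0.001, 0, 0, 0, 0, 0, 0, 0, 0, 0, 0, 0, 0, 0, 0, 0, 0, 0, 0])

```text
time_s: 18.97
ee_pos: [0.6112, -0.1329, 0.1364]
orientation: [-0.086, 0.701, 0.086, 0.702]
force: [1.8, -3.2, -1.6]
width: 0.013
```

Request:
move_arm(rows=[0, -0.0005, 0.001, 0, 0, 0, 0, 0, 0, 0, 0, 0, 0, 0, 0, 0, 0, 0, 0, 0, 0])

```text
time_s: 19.22
ee_pos: [0.6122, -0.1328, 0.1364]
orientation: [-0.086, 0.701, 0.086, 0.702]
force: [2.5, 0.7, -0.4]
width: 0.013
```

Request:
move_arm(rows=[0, 0, 0.001, 0, 0, 0, 0, 0, 0, 0, 0, 0, 0, 0, 0, 0, 0, 0, 0, 0, 0])

```text
time_s: 19.47
ee_pos: [0.6129, -0.1326, 0.1364]
orientation: [-0.086, 0.702, 0.086, 0.702]
force: [2.2, 0.8, -0.1]
width: 0.0131
```

```bash
python3 -c "
from h import *
rail()"
```

```text
t 19.47 tcp [ 0.6129 -0.1326  0.1364] zyaw 13.97 down [ 0.001  0.001 -1.   ] F [ 2.2  0.8 -0.1] w 0.0131 j [-0.28  0.46  1.52  0.    1.17 -0.53]
s 0.0736  Frail 2.4
```

Request:
move_arm(rows=[0, 0, 0.0005, 0, 0, 0, 0, 0, 0, 0, 0, 0, 0, 0, 0, 0, 0, 0, 0, 0, 0])

```text
time_s: 19.72
ee_pos: [0.613, -0.1326, 0.1364]
orientation: [-0.086, 0.702, 0.086, 0.702]
force: [2.1, 2.4, 0.6]
width: 0.0133
```

Request:
move_arm(rows=[0, 0, 0.0005, 0, 0, 0, 0, 0, 0, 0, 0, 0, 0, 0, 0, 0, 0, 0, 0, 0, 0])

```text
time_s: 19.97
ee_pos: [0.613, -0.1326, 0.1364]
orientation: [-0.086, 0.702, 0.086, 0.702]
force: [0.0, 3.7, 2.6]
width: 0.0133
```

Request:
move_arm(rows=[0, 0, 0.0005, 0, 0, 0, 0, 0, 0, 0, 0, 0, 0, 0, 0, 0, 0, 0, 0, 0, 0])

```text
time_s: 20.22
ee_pos: [0.6132, -0.1326, 0.1364]
orientation: [-0.086, 0.702, 0.086, 0.701]
force: [-2.0, 3.6, 5.3]
width: 0.0133
```

```bash
python3 -c "
from h import *
rail()"
```

```text
t 20.22 tcp [ 0.6132 -0.1326  0.1364] zyaw 13.97 down [-0.001  0.    -1.   ] F [-2.   3.6  5.3] w 0.0133 j [-0.28  0.46  1.52  0.    1.17 -0.52]
s 0.0739  Frail -1.1
```

Commanded motion no longer carries the stop, after it was drawn in. I'll push a little further to tell the notch from plain drag.

Request:
move_arm(rows=[0, 0, 0.0005, 0, 0, 0, 0, 0, 0, 0, 0, 0, 0, 0, 0, 0, 0, 0, 0, 0, 0])

```text
time_s: 20.47
ee_pos: [0.6133, -0.1325, 0.1364]
orientation: [-0.086, 0.703, 0.086, 0.701]
force: [-3.6, 3.5, 4.5]
width: 0.0133
```

Request:
move_arm(rows=[0, 0, 0.0005, 0, 0, 0, 0, 0, 0, 0, 0, 0, 0, 0, 0, 0, 0, 0, 0, 0, 0])

```text
time_s: 20.72
ee_pos: [0.6133, -0.1325, 0.1364]
orientation: [-0.086, 0.703, 0.086, 0.701]
force: [-4.8, 1.9, 6.2]
width: 0.0131
```

```bash
python3 -c "
from h import *
rail()"
```

```text
t 20.72 tcp [ 0.6133 -0.1325  0.1364] zyaw 13.97 down [-0.003  0.    -1.   ] F [-4.8  1.9  6.2] w 0.0131 j [-0.28  0.46  1.51 -0.    1.17 -0.52]
s 0.0741  Frail -4.2
```

It holds beyond plain drag (-4.2 N with no motion), so it is in the notch. I back off the push to be centred and free of load.

Request:
move_arm(rows=[0, 0, -0.0005, 0, 0, 0, 0, 0, 0, -0.0006, 0, 0, 0, 0, 0, 0, 0, 0, 0, 0, 0, 0, 0, 0, 0, 0, 0, 0, 0, 0, 0, 0, 0, 0, 0, 0, 0, 0, 0, 0, 0, 0, 0, 0, 0, 0, 0, 0, 0])

```text
time_s: 21.3
ee_pos: [0.6133, -0.1326, 0.1364]
orientation: [-0.086, 0.702, 0.086, 0.702]
force: [-2.4, 3.7, 5.9]
width: 0.0131
```

```bash
python3 -c "
from h import *
rail()
S=camera('side');camera('top')
for d in silhouettes('water_bottle','side'):
    if abs(d['xy'][0]-266)<8:
        for z in(.093,.098,.103,.108): print(z,fitbottle('side',d['mask'],np.array([.45,-.006]),z))
cv2.imwrite('pics/k.png',cv2.resize(S[90:240,170:350],(720,600),interpolation=2))
rail()
"
```

```text
t 21.3 tcp [ 0.6133 -0.1326  0.1364] zyaw 13.97 down [-0.001  0.001 -1.   ] F [-2.4  3.7  5.9] w 0.0131 j [-0.28  0.46  1.52  0.    1.17 -0.52]
s 0.0740  Frail -1.4
0.093 (array([ 0.45088013, -0.00531946]), np.float64(0.8110137672090113))
0.098 (array([ 0.45022461, -0.00122949]), np.float64(0.8059701492537313))
0.103 (array([ 0.45008301, -0.00113916]), np.float64(0.7980295566502463))
0.108 (array([ 0.45075363, -0.00506609]), np.float64(0.7950920245398773))
t 21.45 tcp [ 0.6133 -0.1326  0.1364] zyaw 13.97 down [-0.001  0.001 -1.   ] F [-3.5  3.8  5.2] w 0.0132 j [-0.28  0.46  1.52  0.    1.17 -0.52]
s 0.0740  Frail -2.4
```

View pics/k.png

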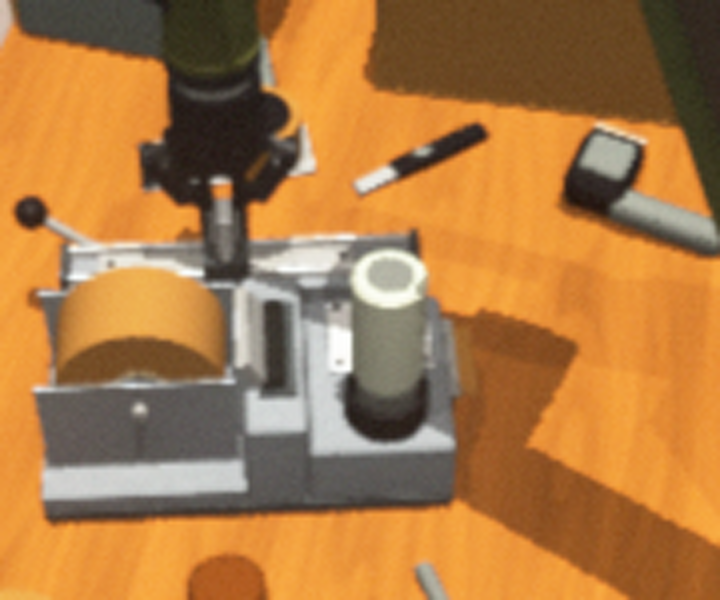

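Request:
move_arm(rows=[0, 0, -0.0006, 0, 0, 0, 0, 0, 0, 0, 0, 0, 0, 0, 0, 0, 0, 0, 0, 0, 0, 0, 0, 0, 0, 0, 0, 0, 0, 0, 0, 0, 0, 0, 0, 0, 0, 0, 0, 0, 0, 0, 0, 0, 0, 0, 0, 0, 0])

```text
time_s: 22.03
ee_pos: [0.6132, -0.1326, 0.1364]
orientation: [-0.086, 0.702, 0.086, 0.702]
force: [-1.6, 4.8, 6.0]
width: 0.0132
```

```bash
python3 -c "
from h import *
rail(); sign_off()
"
```

```text
t 22.03 tcp [ 0.6132 -0.1326  0.1364] zyaw 13.98 down [-0.     0.001 -1.   ] F [-1.6  4.8  6. ] w 0.0132 j [-0.28  0.46  1.52  0.    1.17 -0.52]
s 0.0739  Frail -0.4
the job is handed in; nothing more can be done
```

The job is done and was handed in at about 22 s. The bottle stands in the well, and the arm is holding the stop's tab in the notch.

- **Bottle:** I took the white, flat-topped bottle and set it cap down in the well. I pushed until the force rose steeply to 29 N with almost no further movement, so the valve had bottomed, and kept it down for about 0.6 s. I then eased up, let go and backed away. The last side picture shows it upright in the ring and untouched.
- **Stop:** I gripped the tab with a 60 N grip setting and slid it 73.9 mm; the pictures had put the notch 73 to 74 mm away. The stop was drawn in, then stayed put while I pushed on, with the rail force reaching 4.2 N (plain drag is 2 to 3 N). After I eased off, it was still, with about -0.4 N along the rail.

**Checks that were weak or disagreed:**
- The top camera was blocked by the arm during placing and at the end, so the bottle's position there rests on the side camera and the arm's own reading.
- The side-camera fit of the bottle changed by about 4 mm in y depending on the height assumed, so it confirms the bottle is in the well but not how well it is centred.
- The notch seating was judged from force and position only, because the carriage hides the groove.
- At hand-in the tool still read about 5 N sideways and 6 N upward.

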